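Dock a climate logger on its sprung reader and hold it

ROBOT

A 6-joint arm with a two-finger parallel gripper is mounted at the origin on the work surface. World frame = base frame: x ahead of the robot, y to its left, z up, the work surface at z = 0. Lengths are in m, angles in rad, forces in N, time in s.
With the tool pointing down it reaches from about 0.275 to 0.725 m from the base axis. Payload 15.9 kg.
Tool frame: the origin (TCP) lies at the very end of the fingers, on their centre line; the grasp point (between the pads) lies 19 mm behind it; z points along the fingers, y is the line along which they close (so a half turn about z gives the same grasp; the last joint's range is limited). The gripper opens to 85 mm and grips with 20 to 120 N. Pads are 22 mm wide; open, the fingers measure 114 mm over their backs; the gripper's body (76 mm by 85 mm) begins 54 mm behind the grasp point. The pads swing forward as they close: fully open they stand 13 mm farther back than shut.
Start: joints at [-1.274, 0.213, -0.034, 1.323, 0, 1.571], TCP at [0.146, -0.478, 0.231] pointing down, gripper open.
Joint ranges: [-2.98, 2.98], [-0.74, 1.72], [-1.14, 1.35], [-2.1, 2.04], [-1.57, 1.44], [-3.14, 3.14]. Speed limits (rad/s): [1.89, 1.89, 2.39, 2.57, 3.14, 3.14].

INTERFACE

Orientations are given as [roll, pitch, yaw] about the fixed x, y, z axes, in that order (R = Rz(yaw) Ry(pitch) Rx(roll)).
In Python, from bench import env, cams gives the robot as it stands. The module is installed in compiled form; this text tells all that it offers.
- The arm moves only by the tool servo_tool, never from a script. Its argument "rows" is a list of rows, each an object with "gripper": the opening in per cent of the stroke, from 0 (shut) to 100 (fully open); "translation": the shift along the tool's x, y, z in mm, a list of three; "rot": the turn, a rotation vector about the tool's x, y, z in degrees, a list of three. A call has exactly 8 rows; each row shifts and turns the commanded pose from where the row before left it, along the tool's axes as they then stand; what a row does not reach is not made up. A row lasts 1/8 s, in which the tool goes at most 62.5 mm and 10.7 degrees, less where a joint would pass 70% of its speed; a pose out of reach is approached as far as the arm can. A call with a gripper value outside its range is refused whole. The fingers move at their own pace and stop on an object; the grip force is fixed at half the most. Time passes only in rows, so rows that do not move let the fingers close, or fill a call up. It gives the time, the measured TCP pose, the force, the opening and the grip force at its end, in the units of the state.
- env.get_obs(): the state, without advancing time (a new reading comes with each control period).
- cams.capture(name): name is "scene" or "top"; returns a dict with "pixels" (384x512x3 uint8, blue, green, red), "vfov" (degrees; the focal length in pixels is half the picture's height over the tangent of half this angle, whatever the lens; pixels are square), "cx", "cy" (the principal point, pixels), "k1" (the pictures are not rectified: a ray, as slopes to the right and down, at radius r is drawn at 1 + k1 r^2 times it, then the intrinsics apply), "camera_from_world" (4x4, takes a point from world to camera coordinates). Camera axes: x right, y down, z forward; pixel columns grow to the right and rows downward; lengths in m; the calibration is good to about 2 mm. A picture is of the moment at which its call begins. There is no depth.
- env.job_done(): hands the job in; it is judged then, once.
The state is a dict: "clock": time; "joint_pos": joint angles; "joint_velocities": joint speeds; "effort": joint torques, N m; "ee_pos": TCP position; "orientation": TCP orientation; "contact_force": force on the tool from outside, world axes, zero at the start; "moment": the same for the moment, N m; "opening": opening from 0.0 (shut) to 1.0 (fully open); "grasp_force": force on a finger pad.
Only numpy, scipy, OpenCV 4.12 (cv2) and the standard library are available. Lean on these libraries where they do the work, as an engineer would, in place of code of your own. Each camera call takes 0.05 s, during which the arm holds its last target. There are 200 camera calls.

TASK

Use the wooden-handled spatula, never the gripper or arm itself, to lever up the white dust cover of the reader dock and swing it over until it lies fully open, then lay the spatula flat on the desk and let go of it. Take the green cylindrical climate logger from the orange tray, push it upright down into the dock's round well against the sprung contact plunger until it firmly meets the hard stop at the bottom, without ramming it, and finish while still gripping it and holding it pressed down there. Leave the jar and the two boxes where they are.

Things in the scene. Friction and masses are not known exactly. Their poses are not given: they have to be found in the camera images.
- dock: Reader dock, fixed to the desk: a black and grey block 84 mm (its x) x 80 mm (its y) x 44 mm high. Origin at the centre of its underside; its z is up, its x points from the front face (blue label) to the hinge of the cover. A vertical round well, 33 mm in diameter with a 3 mm chamfer at the mouth, is sunk into the middle of the top (axis through the dock's origin), 26 mm deep to the hard stop.
- stop_top (a point): Centre of the upper face of the hard stop (floor of the well), 18 mm above the desk, on the well's axis; axes as the dock's.
- stop: The hard stop: a fixed steel disc 33 mm in diameter, 2 mm thick, on the floor of the well. Origin at the centre of its underside, 16 mm above the desk. The logger's underside meets its upper face when fully home.
- plunger (a joint): Brass contact plunger 14 mm in diameter on the well's axis, standing 10 mm above the hard stop when free. Value 0 when free, growing as it is pressed down; 0.010 (m) when it is flush with the hard stop, that is when the logger is fully home. The spring pushes up with 3 N at the first touch and 8 N when flush.
- cover (a joint): Hinge angle of the white dust cover, a 50 g flat plate 102 mm (from hinge to lip) x 84 mm x 4 mm. 0 = shut, lying on the dock with its underside 44.5 mm above the desk; 2.4 rad = fully open, leaning back beyond the hinge. No latch. It swings on an arc, so a blade lifting the lip must move towards the hinge as it rises or the lip slips off. It falls shut by itself below about 1.5 rad and falls open by itself beyond about 1.65 rad.
- cover_hinge (a point): Middle of the cover's hinge line, which runs along the dock's y: 42 mm from the dock's axis on its +x side, 44.5 mm above the desk, level with the underside of the shut cover. Axes as the dock's. Fixed.
- cover_lip (a point): Middle of the lower edge of the cover's free lip, 102 mm from the hinge line. When shut it overhangs the dock's front face by 18 mm, with free air under it down to the desk. Moves with the cover.
- spatula: Loose spatula of about 70 g, lying on the desk on its handle. Wooden handle 100 mm long (its x) x 16 mm wide (its y) x 20 mm high; origin at the centre of the handle's underside. A flat steel blade 20 mm wide and 2 mm thick sticks out 75 mm beyond the handle along +x, level, its mid-thickness 10 mm above the handle's underside.
- spatula_tip (a point): Middle of the blade's end edge, 125 mm from the spatula's origin along its +x and 10 mm above the handle's underside.
- logger: Climate logger, a loose upright green cylinder 30 mm in diameter, 80 mm tall, about 90 g, with a white band and a black dot on top; origin at the centre of its underside, z up. Starts standing in the tray.
- tray: Orange serving tray, fixed: 280 mm (x) x 160 mm (y), floor 4 mm thick, rim 10 mm high. Origin at the centre of its underside. The logger, the jar and the specimen box stand in it in a row along its x, about 85 mm apart, in any order.
- jar: Bystander: amber jar with a pale label and white cap, 36 mm in diameter, 60 mm tall, standing in the tray; origin at the centre of its underside.
- specimen_box: Bystander: small cardboard box with white lid, 46 x 46 x 32 mm, in the tray; origin at the centre of its underside.
- blue_box: Bystander: blue archive box 79 x 114 x 46 mm on the desk; origin at the centre of its underside.
Mind the look-alikes: they are no part of the job. Several things look just like the logger: the one meant starts nearest to the robot's base. There is more than one size of the spatula; the one meant has the size given above.

How it is judged:
By the outcome, as a careful person would: the job done as asked, in the order asked, and still so for the second after the job is handed in, while the arm keeps its last pose, push and grip.
It also fails if it takes over 72 s, if anything falls off the work surface, if the arm or the gripper's body presses on something with over 40 N, if the wrist force passes 120 N, or if a joint passes its speed limit or range.

## Working session

There is one attempt and no reset: what is moved stays moved. The work goes in short steps, Python scripts to look and compute and a tool call to move; the robot and the scene stay as the last step left them, time stands still between calls to the robot, and variables do not carry over. Pictures are saved under pics/ and viewed, at most 10 in all, crops included, and the job is handed in when it is done.

Besides the shell and the picture viewer there is one more tool, called as name(argument=value, ...) on one line, values as JSON. servo_tool: Moves the arm, as the interface text tells. Its arguments: {"type":"object","properties":{"rows":{"type":"array"}},"required":["rows"]}

```bash
mkdir -p pics; python3 - <<'E'
from bench import env,cams
import cv2,numpy as np
o=env.get_obs();print({k:np.round(v,3) for k,v in o.items()})
for n in("scene","top"):
    c=cams.capture(n);p=c["pixels"];cv2.imwrite(f"pics/{n}0.png",cv2.resize(p,(800,600),interpolation=cv2.INTER_CUBIC))
    print(n,c["vfov"],c["cx"],c["cy"],c["k1"],np.round(c["camera_from_world"],4).tolist())
E
```

```text
{'clock': np.float64(0.0), 'joint_pos': array([-1.274,  0.213, -0.035,  1.324, -0.   ,  1.571]), 'joint_velocities': array([ 0.001, -0.   , -0.   , -0.001,  0.001, -0.   ]), 'effort': array([-5.0000e-03, -6.8616e+01,  4.8711e+01,  1.8000e-02, -0.0000e+00,
       -0.0000e+00]), 'ee_pos': array([ 0.146, -0.478,  0.231]), 'orientation': array([-3.14 ,  0.   ,  0.297]), 'contact_force': array([-0.118, -0.324, -0.623]), 'moment': array([ 0.019, -0.049,  0.04 ]), 'grasp_force': np.float64(0.0), 'opening': np.float64(1.0)}
scene 56.94230876862821 255.65554688742603 189.30809530455915 -0.045987743176894774 [[-0.4184, 0.9082, -0.0111, 0.2103], [0.6978, 0.3136, -0.6439, -0.3272], [-0.5814, -0.2772, -0.765, 1.3079], [0.0, 0.0, 0.0, 1.0]]
top 42.68002532568285 250.27116483545151 184.8051687778437 -0.13746965225645313 [[0.0293, -0.9995, 0.0078, -0.0129], [-0.9831, -0.0303, -0.1806, 0.5142], [0.1808, -0.0024, -0.9835, 1.4384], [0.0, 0.0, 0.0, 1.0]]
```

View pics/scene0.png

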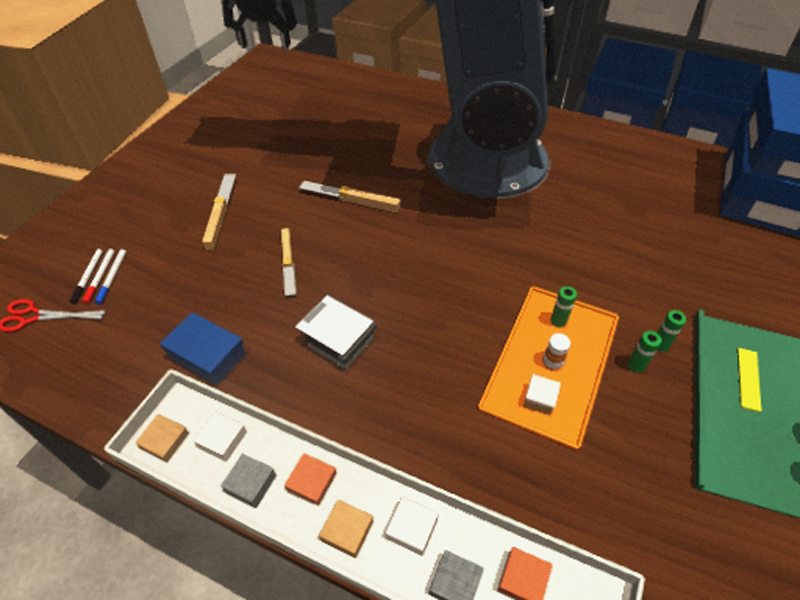

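View pics/top0.png

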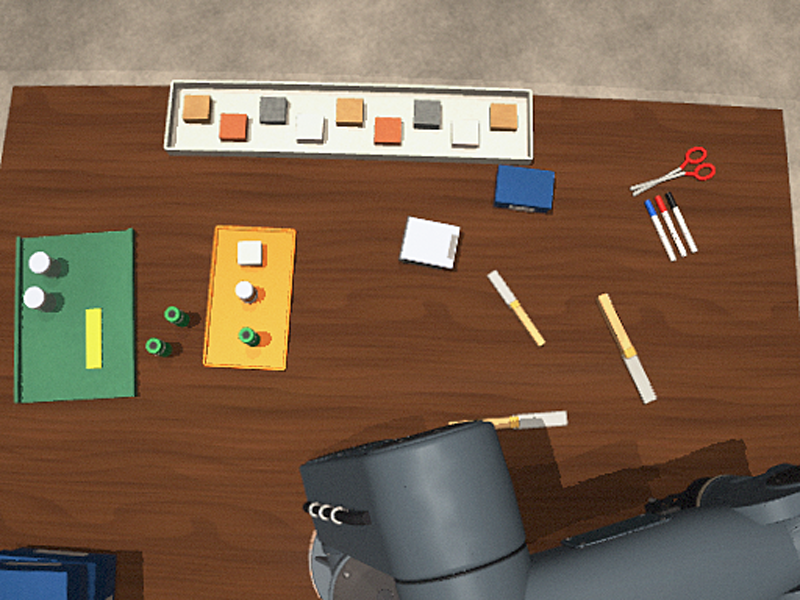

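```bash
cat > h.py <<'E'
import numpy as np,cv2
from bench import env,cams
from scipy.optimize import least_squares
def model(c):
    f=192/np.tan(np.radians(c["vfov"])/2)
    K=np.array([[f,0,c["cx"]],[0,f,c["cy"]],[0,0,1]]);return K,np.array([c["k1"],0,0,0,0.]),np.array(c["camera_from_world"])
def proj(c,P):
    K,d,T=model(c);return cv2.projectPoints(np.atleast_2d(P).astype(float),cv2.Rodrigues(T[:3,:3])[0],T[:3,3],K,d)[0][:,0]
def ray(c,uv):
    K,d,T=model(c);p=cv2.undistortPointsIter(np.array([[uv]],float),K,d,None,None,(3,100,1e-12))[0,0]
    return -T[:3,:3].T@T[:3,3],T[:3,:3].T@np.array([p[0],p[1],1])
def onz(c,uv,z):
    o,r=ray(c,uv);return o+r*(z-o[2])/r[2]
def crop(c,x0,y0,w,h,s,name):
    cv2.imwrite(f"pics/{name}.png",cv2.resize(c["pixels"][y0:y0+h,x0:x0+w],None,fx=s,fy=s,interpolation=cv2.INTER_CUBIC))
E
python3 - <<'E'
from h import *
S=cams.capture("scene");T=cams.capture("top");k=.64
for n,c,L in(("scene",S,{"A":[(230,176),(208,246)],"B":[(302,187),(399,206)],"C":[(290,294),(287,230)]}),("top",T,{"A":[(650,402),(604,295)],"C":[(492,273),(542,344)]})):
    for q,(a,b) in L.items():
        P=onz(c,np.array(a)*k,.01);Q=onz(c,np.array(b)*k,.01);print(n,q,P[:2].round(3),Q[:2].round(3),np.linalg.norm(P-Q).round(3))
for nm,uv in dict(l1=(247,337),l2=(174,315),l3=(156,346)).items(): print(nm,onz(T,np.array(uv)*k,.08).round(3))
print("dock",[onz(T,np.array(u)*k,.048)[:2].round(3).tolist() for u in((407,217),(460,228),(455,268),(401,261))])
a=S["pixels"][180:242,180:252];b=T["pixels"][130:180,245:310]
f=lambda i,w:cv2.resize(i,(w,300),interpolation=cv2.INTER_CUBIC)
c1=f(a,350);c2=f(b,390)
d=S["pixels"][110:195,120:260];e=T["pixels"][170:270,280:425]
cv2.imwrite("pics/c1.png",np.vstack([np.hstack([c1,c2]),np.hstack([f(d,350),f(e,390)])]))
E
```

```text
scene A [ 0.316 -0.514] [ 0.522 -0.418] 0.227
scene B [ 0.283 -0.34 ] [ 0.254 -0.115] 0.227
scene C [ 0.562 -0.197] [ 0.416 -0.296] 0.176
top A [ 0.31  -0.515] [ 0.522 -0.425] 0.23
top C [ 0.559 -0.198] [ 0.42  -0.298] 0.172
l1 [0.408 0.27  0.08 ]
l2 [0.445 0.412 0.08 ]
l3 [0.385 0.443 0.08 ]
dock [[0.659, -0.025], [0.64, -0.129], [0.559, -0.121], [0.57, -0.015]]
```

View pics/c1.png

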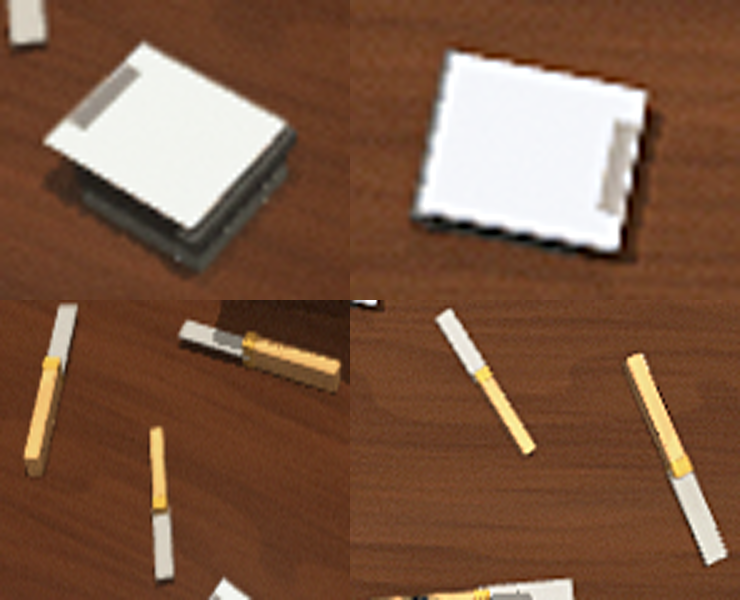

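```bash
python3 - <<'E'
from h import *
S=cams.capture("scene");T=cams.capture("top")
def unc(p,x0,y0,sx,sy): return (np.array(p)+.5)/[sx,sy]-.5+[x0,y0]
def fit(obj,us,ut,g):
    def P(v):
        c,s=np.cos(v[2]),np.sin(v[2]);R=np.array([[c,-s,0],[s,c,0],[0,0,1]]);return np.array(obj)@R.T+[v[0],v[1],0]
    f=lambda v,w:(np.vstack([proj(S,P(v))-us,proj(T,P(v))-ut]) )
    r=least_squares(lambda v:f(v,0).ravel(),g,x_scale=[.01,.01,.1]);return r.x,f(r.x,0)
z=.0485
obj=[(.042,-.042,z),(.042,.042,z),(-.06,-.042,z),(-.06,.042,z)]
us=unc([(195,230),(293,127),(45,143),(143,43)],180,180,350/72,300/62)
ut=unc([(100,52),(65,217),(298,92),(270,252)],245,130,6,6)
x,r=fit(obj,us,ut,[.61,-.06,1.45]);print("dock",x.round(4),np.degrees(x[2]).round(1),r.round(1).tolist())
us=unc([(164,280),(157,128)],120,110,2.5,300/85);ut=unc([(96,14),(180,150)],280,170,390/145,3)
x,r=fit([(.125,0,.011),(-.05,0,.02)],us,ut,[.458,-.269,.61]);print("spat",x.round(4),np.degrees(x[2]).round(1),r.round(1).tolist())
E
```

```text
dock [ 0.6121 -0.0611  1.4048] 80.5 [[0.0, -0.6], [-0.6, -1.2], [0.4, -0.6], [0.3, -0.1], [-0.1, 0.0], [0.5, -1.3], [-0.5, -0.3], [-0.7, -0.7]]
spat [ 0.4604 -0.268   0.6006] 34.4 [[-0.1, -0.7], [0.0, -0.5], [-0.7, -1.0], [0.3, 0.3]]
```

servo_tool(rows=[{"gripper":40,"translation":[53,-16,0],"rot":[0,0,0]},{"gripper":40,"translation":[53,-16,10],"rot":[0,0,0]},{"gripper":40,"translation":[53,-16,20],"rot":[0,0,0]},{"gripper":40,"translation":[53,-16,20],"rot":[0,0,0]},{"gripper":40,"translation":[53,-16,20],"rot":[0,0,0]},{"gripper":40,"translation":[53,-16,20],"rot":[0,0,0]},{"gripper":40,"translation":[53,-16,20],"rot":[0,0,0]},{"gripper":40,"translation":[0,0,20],"rot":[0,0,-10]}])

```text
clock: 1.3
ee_pos: [0.4708, -0.2603, 0.1004]
orientation: [-3.142, -0.001, 0.477]
contact_force: [-1.2, -0.4, -0.4]
opening: 0.4
grasp_force: 0.0
```

```bash
cat >> h.py <<'E'
from scipy.spatial.transform import Rotation as Rn
def to(x,y,z,yaw):
    o=env.get_obs();R=Rn.from_euler('xyz',o["orientation"])
    G=Rn.from_euler('xyz',[np.pi,0,np.radians(yaw)])
    print("t",o["clock"].round(2),"pos",o["ee_pos"].round(4),"rpy",np.degrees(o["orientation"]).round(1),"open",round(float(o["opening"]),3),"grip",round(float(o["grasp_force"]),1),"F",o["contact_force"].round(1))
    print("move tool mm",(R.inv().apply(np.array([x,y,z])-o["ee_pos"])*1e3).round(1),"in goal axes",(G.inv().apply(np.array([x,y,z])-o["ee_pos"])*1e3).round(1),"rot",np.degrees((R.inv()*G).as_rotvec()).round(1))
E
python3 - <<'E'
from h import *
to(.468,-.262,.06,34.4)
T=cams.capture("top");S=cams.capture("scene")
cv2.imwrite("pics/c2.png",np.hstack([cv2.resize(S["pixels"][100:240,130:270],(400,400)),cv2.resize(T["pixels"][150:290,270:410],(400,400))]))
E
```

```text
Traceback (most recent call last):
  File "h.py", line 20, in to
    print("t",o["clock"].round(2),"pos",o["ee_pos"].round(4),"rpy",np.degrees(o["orientation"]).round(1),"open",round(float(o["opening"]),3),"grip",round(float(o["grasp_force"]),1),"F",o["contact_force"].round(1))
              ^^^^^^^^^^^^^^^^
AttributeError: 'float' object has no attribute 'round'
```

servo_tool(rows=[{"gripper":40,"translation":[0,0,15],"rot":[0,0,-7.1]},{"gripper":40,"translation":[-3.3,0,30],"rot":[0,0,0]},{"gripper":40,"translation":[0,0,30],"rot":[0,0,0]},{"gripper":40,"translation":[0,0,21],"rot":[0,0,0]},{"gripper":0,"translation":[0,0,0],"rot":[0,0,0]},{"gripper":0,"translation":[0,0,0],"rot":[0,0,0]},{"gripper":0,"translation":[0,0,0],"rot":[0,0,0]},{"gripper":0,"translation":[0,0,0],"rot":[0,0,0]}])

```text
clock: 2.3
ee_pos: [0.4659, -0.2646, 0.006]
orientation: [3.141, -0.0, 0.595]
contact_force: [-0.3, -0.3, -0.1]
opening: 0.174
grasp_force: 62.3
```

```bash
sed -i 's/o\["clock"\].round(2)/round(float(o["clock"]),2)/' h.py
python3 - <<'E'
from h import *
to(.468,-.262,.06,34.4)
T=cams.capture("top");S=cams.capture("scene")
cv2.imwrite("pics/c2.png",np.hstack([cv2.resize(S["pixels"][100:240,130:270],(400,400)),cv2.resize(T["pixels"][150:290,270:410],(400,400))]))
E
```

```text
t 2.3 pos [ 0.4659 -0.2646  0.006 ] rpy [179.9  -0.   34.1] open 0.174 grip 62.3 F [-0.3 -0.3 -0.1]
move tool mm [  3.2  -0.9 -54. ] in goal axes [  3.2  -1.  -54. ] rot [ 0.1 -0.  -0.3]
```

View pics/c2.png

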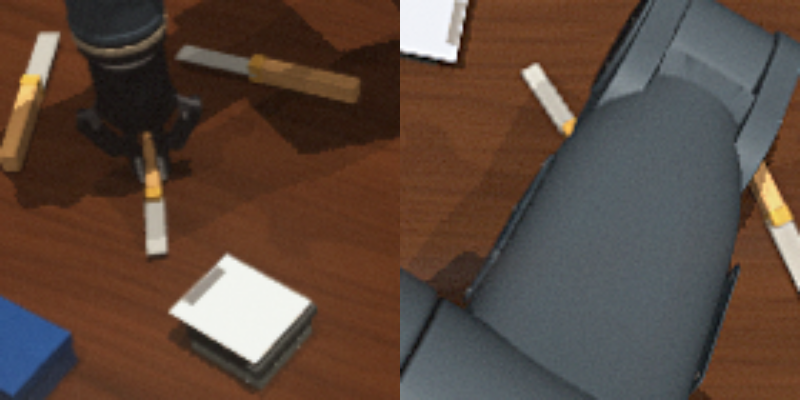

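servo_tool(rows=[{"gripper":0,"translation":[0,0,-20],"rot":[0,0,0]},{"gripper":0,"translation":[0,0,-10],"rot":[0,0,-9.3]},{"gripper":0,"translation":[0,0,0],"rot":[0,0,-9.3]},{"gripper":0,"translation":[0,0,0],"rot":[0,0,-9.3]},{"gripper":0,"translation":[0,0,0],"rot":[0,0,-9.3]},{"gripper":0,"translation":[0,0,0],"rot":[0,0,-9.3]},{"gripper":0,"translation":[0,40,0],"rot":[0,0,0]},{"gripper":0,"translation":[0,30,0],"rot":[0,0,0]}])

```text
clock: 3.4
ee_pos: [0.5358, -0.2761, 0.0356]
orientation: [3.141, 0.0, 1.407]
contact_force: [0.3, 0.2, -1.0]
opening: 0.165
grasp_force: 62.4
```

```bash
python3 - <<'E'
from h import *
to(.576,-.274,.032,80.5)
E
```

```text
t 3.4 pos [ 0.5358 -0.2761  0.0356] rpy [180.    0.   80.6] open 0.165 grip 62.4 F [ 0.3  0.2 -1. ]
move tool mm [ 8.6 39.3  3.6] in goal axes [ 8.7 39.3  3.6] rot [0.  0.  0.1]
```

servo_tool(rows=[{"gripper":0,"translation":[4,20,4],"rot":[0,0,0]},{"gripper":0,"translation":[5,19,0],"rot":[0,0,0]},{"gripper":0,"translation":[0,0,0],"rot":[0,0,0]},{"gripper":0,"translation":[0,0,0],"rot":[0,0,0]},{"gripper":0,"translation":[0,0,0],"rot":[0,0,0]},{"gripper":0,"translation":[0,0,0],"rot":[0,0,0]},{"gripper":0,"translation":[0,0,0],"rot":[0,0,0]},{"gripper":0,"translation":[0,0,0],"rot":[0,0,0]}])

```text
clock: 4.4
ee_pos: [0.5745, -0.2733, 0.0313]
orientation: [3.142, 0.0, 1.407]
contact_force: [0.0, -0.1, -0.4]
opening: 0.167
grasp_force: 62.4
```

```bash
python3 - <<'E'
from h import *
to(.576,-.274,.032,80.5)
T=cams.capture("top");S=cams.capture("scene")
u=np.array([.165,.986,0]);p=env.get_obs()["ee_pos"]+.116*u+[0,0,.005];print("expected tip",p.round(4),proj(S,p).round(1),proj(T,p).round(1))
cv2.imwrite("pics/c3.png",np.hstack([cv2.resize(S["pixels"][170:250,160:240],(400,400),interpolation=2),cv2.resize(T["pixels"][130:210,245:325],(400,400),interpolation=2)]))
E
```

```text
t 4.4 pos [ 0.5745 -0.2733  0.0313] rpy [180.    0.   80.6] open 0.167 grip 62.4 F [ 0.  -0.1 -0.4]
move tool mm [-0.4  1.6 -0.7] in goal axes [-0.4  1.6 -0.7] rot [0.  0.  0.1]
expected tip [ 0.5936 -0.1589  0.0363] [[189.7 194.3]] [[303.4 161.7]]
```

View pics/c3.png

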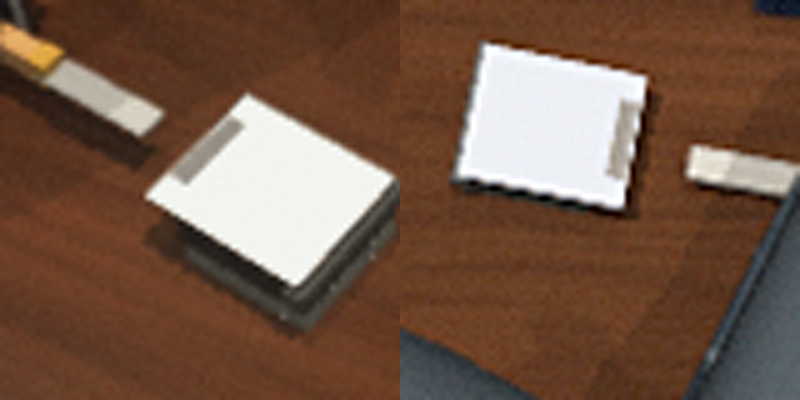

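servo_tool(rows=[{"gripper":0,"translation":[10,4,0],"rot":[0,0,0]},{"gripper":0,"translation":[12,0,0],"rot":[0,0,0]},{"gripper":0,"translation":[12,0,0],"rot":[0,0,0]},{"gripper":0,"translation":[8,0,0],"rot":[0,0,0]},{"gripper":0,"translation":[4,0,0],"rot":[0,0,0]},{"gripper":0,"translation":[0,0,0],"rot":[0,0,0]},{"gripper":0,"translation":[0,0,-3],"rot":[0,0,0]},{"gripper":0,"translation":[0,0,-4],"rot":[0,0,0]}])

```text
clock: 5.5
ee_pos: [0.5859, -0.2288, 0.0385]
orientation: [-3.142, 0.0, 1.406]
contact_force: [-0.5, -0.2, -0.6]
opening: 0.167
grasp_force: 62.4
```

```bash
python3 - <<'E'
from h import *
to(.576,-.274,.032,80.5)
T=cams.capture("top");S=cams.capture("scene")
r=.091;t=np.arange(0,1.81,.08);print(np.c_[t[1:],np.diff(r*(1-np.cos(t)))*1e3,np.diff(r*np.sin(t))*1e3].round(1).tolist())
cv2.imwrite("pics/c4.png",np.hstack([cv2.resize(S["pixels"][170:250,160:240],(400,400),interpolation=2),cv2.resize(T["pixels"][130:210,245:325],(400,400),interpolation=2)]))
E
```

```text
t 5.5 pos [ 0.5859 -0.2288  0.0385] rpy [-180.     0.    80.6] open 0.167 grip 62.4 F [-0.5 -0.2 -0.6]
move tool mm [-46.2  -2.4   6.5] in goal axes [-46.2  -2.3   6.5] rot [-0.   0.   0.1]
[[0.1, 0.3, 7.3], [0.2, 0.9, 7.2], [0.2, 1.4, 7.1], [0.3, 2.0, 7.0], [0.4, 2.6, 6.8], [0.5, 3.1, 6.6], [0.6, 3.6, 6.3], [0.6, 4.1, 6.0], [0.7, 4.6, 5.7], [0.8, 5.0, 5.3], [0.9, 5.4, 4.9], [1.0, 5.8, 4.4], [1.0, 6.1, 3.9], [1.1, 6.4, 3.4], [1.2, 6.7, 2.9], [1.3, 6.9, 2.4], [1.4, 7.1, 1.8], [1.4, 7.2, 1.2], [1.5, 7.2, 0.7], [1.6, 7.3, 0.1], [1.7, 7.3, -0.5], [1.8, 7.2, -1.1]]
```

View pics/c4.png

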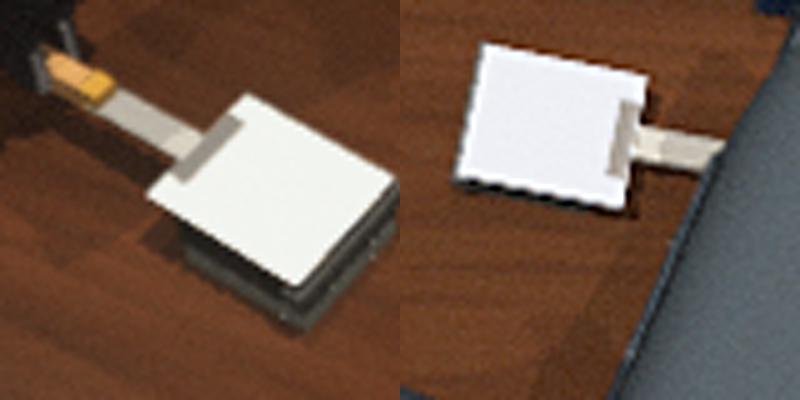

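Blade is under the lip (at about (203,150) in the scene half, (637,145) in the top half), with no contact force yet. I now lift along the arc.

servo_tool(rows=[{"gripper":0,"translation":[0,0,-3],"rot":[0,0,0]},{"gripper":0,"translation":[0.3,0,-7],"rot":[0,0,0]},{"gripper":0,"translation":[0.9,0,-7],"rot":[0,0,0]},{"gripper":0,"translation":[1.4,0,-7],"rot":[0,0,0]},{"gripper":0,"translation":[2,0,-7],"rot":[0,0,0]},{"gripper":0,"translation":[2.6,0,-7],"rot":[0,0,0]},{"gripper":0,"translation":[3.1,0,-6.6],"rot":[0,0,0]},{"gripper":0,"translation":[3.6,0,-6.3],"rot":[0,0,0]}])

```text
clock: 6.6
ee_pos: [0.5883, -0.2146, 0.0896]
orientation: [3.142, -0.0, 1.407]
contact_force: [-0.0, 0.3, -1.8]
opening: 0.169
grasp_force: 62.4
```

```bash
python3 - <<'E'
from h import *
to(.576,-.274,.032,80.5)
T=cams.capture("top");S=cams.capture("scene")
cv2.imwrite("pics/c5.png",np.hstack([cv2.resize(S["pixels"][150:250,150:250],(400,400),interpolation=2),cv2.resize(T["pixels"][120:220,235:335],(400,400),interpolation=2)]))
E
```

```text
t 6.6 pos [ 0.5883 -0.2146  0.0896] rpy [180.   -0.   80.6] open 0.169 grip 62.4 F [-0.   0.3 -1.8]
move tool mm [-60.6  -2.4  57.6] in goal axes [-60.6  -2.3  57.6] rot [ 0.  -0.   0.1]
```

View pics/c5.png

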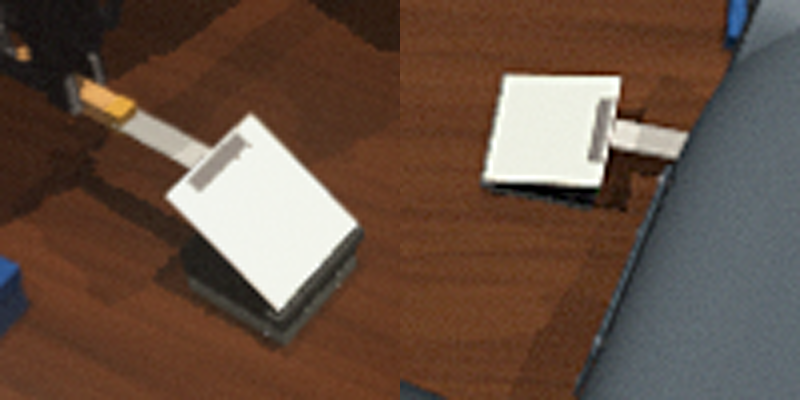

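servo_tool(rows=[{"gripper":0,"translation":[4.1,0,-6],"rot":[0,0,0]},{"gripper":0,"translation":[4.6,0,-5.7],"rot":[0,0,0]},{"gripper":0,"translation":[5,0,-5.3],"rot":[0,0,0]},{"gripper":0,"translation":[5.4,0,-4.9],"rot":[0,0,0]},{"gripper":0,"translation":[5.8,0,-4.4],"rot":[0,0,0]},{"gripper":0,"translation":[6.1,0,-3.9],"rot":[0,0,0]},{"gripper":0,"translation":[6.4,0,-3.4],"rot":[0,0,0]},{"gripper":0,"translation":[6.7,0,-2.9],"rot":[0,0,0]}])

```text
clock: 7.7
ee_pos: [0.5955, -0.1709, 0.1259]
orientation: [3.142, -0.0, 1.407]
contact_force: [0.3, 0.4, -1.5]
opening: 0.17
grasp_force: 62.4
```

servo_tool(rows=[{"gripper":0,"translation":[6.9,0,-2.4],"rot":[0,0,0]},{"gripper":0,"translation":[7.1,0,-1.8],"rot":[0,0,0]},{"gripper":0,"translation":[7.2,0,-1.2],"rot":[0,0,0]},{"gripper":0,"translation":[7.2,0,-0.7],"rot":[0,0,0]},{"gripper":0,"translation":[7.3,0,0],"rot":[0,0,0]},{"gripper":0,"translation":[7.3,0,0.5],"rot":[0,0,0]},{"gripper":0,"translation":[7.2,0,1],"rot":[0,0,0]},{"gripper":0,"translation":[7,0,1.5],"rot":[0,0,0]}])

```text
clock: 8.7
ee_pos: [0.6049, -0.1144, 0.1287]
orientation: [-3.142, -0.0, 1.407]
contact_force: [0.1, 0.5, 0.6]
opening: 0.164
grasp_force: 62.4
```

servo_tool(rows=[{"gripper":0,"translation":[6,0,2],"rot":[0,0,0]},{"gripper":0,"translation":[6,0,2],"rot":[0,0,0]},{"gripper":0,"translation":[0,0,0],"rot":[0,0,0]},{"gripper":0,"translation":[0,0,0],"rot":[0,0,0]},{"gripper":0,"translation":[0,0,0],"rot":[0,0,0]},{"gripper":0,"translation":[0,0,0],"rot":[0,0,0]},{"gripper":0,"translation":[0,0,0],"rot":[0,0,0]},{"gripper":0,"translation":[0,0,0],"rot":[0,0,0]}])

```text
clock: 9.7
ee_pos: [0.6067, -0.1031, 0.1248]
orientation: [-3.142, -0.0, 1.407]
contact_force: [-0.5, 0.9, -0.3]
opening: 0.167
grasp_force: 62.4
```

```bash
python3 - <<'E'
from h import *
to(.45,-.27,.1,80.5)
T=cams.capture("top");S=cams.capture("scene")
cv2.imwrite("pics/c6.png",np.hstack([cv2.resize(S["pixels"][150:250,150:250],(400,400),interpolation=2),cv2.resize(T["pixels"][110:210,225:325],(400,400),interpolation=2)]))
E
```

```text
t 9.7 pos [ 0.6067 -0.1031  0.1248] rpy [-180.    -0.    80.6] open 0.167 grip 62.4 F [-0.5  0.9 -0.3]
move tool mm [-190.2 -127.4   24.8] in goal axes [-190.5 -127.    24.8] rot [-0.  -0.   0.1]
```

View pics/c6.png

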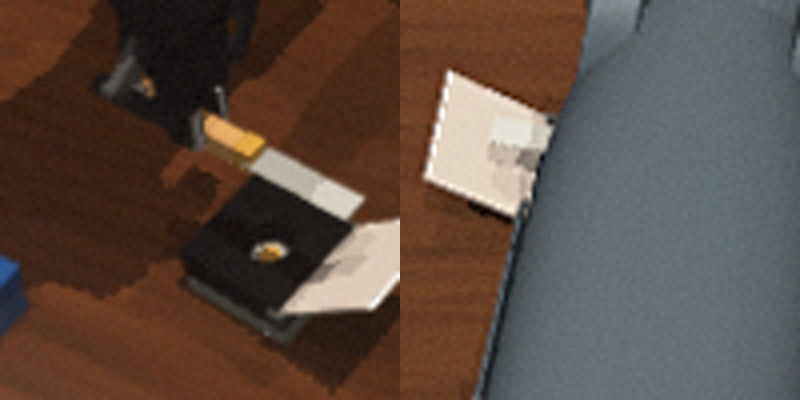

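servo_tool(rows=[{"gripper":0,"translation":[-50,0,0],"rot":[0,0,0]},{"gripper":0,"translation":[-50,-20,0],"rot":[0,0,0]},{"gripper":0,"translation":[-45,-40,10],"rot":[0,0,0]},{"gripper":0,"translation":[-45,-40,20],"rot":[0,0,0]},{"gripper":0,"translation":[0,-27,20],"rot":[0,0,0]},{"gripper":0,"translation":[0,0,25],"rot":[0,0,0]},{"gripper":0,"translation":[0,0,25],"rot":[0,0,0]},{"gripper":0,"translation":[0,0,8],"rot":[0,0,0]}])

```text
clock: 10.8
ee_pos: [0.4504, -0.2688, 0.0161]
orientation: [-3.14, -0.001, 1.407]
contact_force: [0.2, 0.1, -0.8]
opening: 0.166
grasp_force: 62.4
```

servo_tool(rows=[{"gripper":0,"translation":[0,0,4],"rot":[0,0,0]},{"gripper":0,"translation":[0,0,3],"rot":[0,0,0]},{"gripper":0,"translation":[0,0,2],"rot":[0,0,0]},{"gripper":0,"translation":[0,0,0],"rot":[0,0,0]},{"gripper":0,"translation":[0,0,0],"rot":[0,0,0]},{"gripper":0,"translation":[0,0,0],"rot":[0,0,0]},{"gripper":0,"translation":[0,0,0],"rot":[0,0,0]},{"gripper":0,"translation":[0,0,0],"rot":[0,0,0]}])

```text
clock: 11.8
ee_pos: [0.4512, -0.2692, 0.0081]
orientation: [3.142, 0.0, 1.407]
contact_force: [-0.5, 0.2, -1.6]
opening: 0.17
grasp_force: 62.4
```

servo_tool(rows=[{"gripper":0,"translation":[0,0,1],"rot":[0,0,0]},{"gripper":0,"translation":[0,0,1],"rot":[0,0,0]},{"gripper":0,"translation":[0,0,0],"rot":[0,0,0]},{"gripper":40,"translation":[0,0,0],"rot":[0,0,0]},{"gripper":40,"translation":[0,0,0],"rot":[0,0,0]},{"gripper":40,"translation":[0,0,0],"rot":[0,0,0]},{"gripper":40,"translation":[0,0,-15],"rot":[0,0,0]},{"gripper":40,"translation":[0,0,-40],"rot":[0,0,0]}])

```text
clock: 12.8
ee_pos: [0.4501, -0.2686, 0.0613]
orientation: [-3.139, -0.001, 1.407]
contact_force: [1.1, -0.6, 0.5]
opening: 0.399
grasp_force: 0.0
```

```bash
python3 - <<'E'
from h import *
to(.408,.27,.16,0)
T=cams.capture("top");S=cams.capture("scene")
for n,c,uv in(("top",T,(247,337)),("scene",S,(567,292))):
    print(n,onz(c,np.array(uv)*.64,.084).round(4))
for n,c in(("S",S),("T",T)):
    h=cv2.cvtColor(c["pixels"],cv2.COLOR_BGR2HSV);m=cv2.inRange(h,(45,120,40),(75,255,255))
    k,l,s,ce=cv2.connectedComponentsWithStats(m)
    print(n,[(s[i].tolist(),ce[i].round(1).tolist()) for i in range(1,k) if 30<s[i][4]<2000])
a=cv2.resize(S["pixels"][180:220,340:390],(500,400),interpolation=2);b=cv2.resize(T["pixels"][200:240,142:172],(300,400),interpolation=2)
cv2.imwrite("pics/c7.png",np.hstack([a,b]))
E
```

```text
t 12.8 pos [ 0.4501 -0.2686  0.0613] rpy [-1.799e+02 -1.000e-01  8.060e+01] open 0.399 grip 0.0 F [ 1.1 -0.6  0.5]
move tool mm [ 524.6 -129.7  -97.8] in goal axes [ -42.1 -538.6  -98.7] rot [-0.2  0.1 80.6]
top [0.4075 0.2694 0.084 ]
scene [0.4153 0.2713 0.084 ]
S [([357, 183, 12, 12, 99], [362.4, 189.0]), ([353, 196, 12, 13, 96], [357.8, 202.3]), ([426, 199, 13, 12, 115], [431.7, 204.8]), ([410, 210, 23, 15, 220], [419.9, 217.9]), ([457, 214, 22, 12, 72], [467.2, 219.3]), ([486, 214, 12, 10, 51], [492.2, 218.2]), ([486, 217, 26, 46, 394], [498.5, 240.7]), ([402, 224, 15, 14, 132], [408.2, 231.2]), ([452, 224, 21, 32, 217], [461.5, 241.0]), ([447, 250, 26, 19, 106], [458.7, 258.7]), ([494, 258, 18, 12, 66], [502.0, 263.3]), ([447, 262, 65, 66, 1130], [472.5, 296.6]), ([504, 291, 8, 21, 52], [507.9, 302.3])]
T [([105, 196, 11, 11, 66], [110.6, 200.9]), ([113, 200, 8, 9, 33], [117.6, 205.1]), ([153, 210, 10, 10, 54], [157.9, 214.5]), ([93, 216, 11, 10, 57], [98.3, 220.6]), ([102, 219, 8, 9, 35], [106.5, 223.8])]
```

View pics/c7.png

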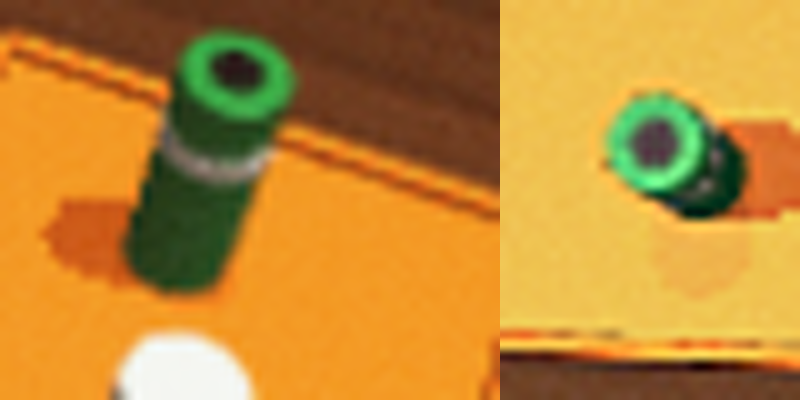

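```bash
python3 - <<'E'
from h import *
T=cams.capture("top");S=cams.capture("scene")
print(onz(S,(363.2,186.6),.084).round(4),onz(T,(157.05,213.75),.084).round(4))
a=cv2.resize(S["pixels"][190:235,190:240],(444,400),interpolation=2);b=cv2.resize(T["pixels"][130:175,250:295],(356,400),interpolation=2)
cv2.imwrite("pics/c8.png",np.hstack([a,b]))
E
```

```text
[0.414  0.2718 0.084 ] [0.413  0.2728 0.084 ]
```

View pics/c8.png

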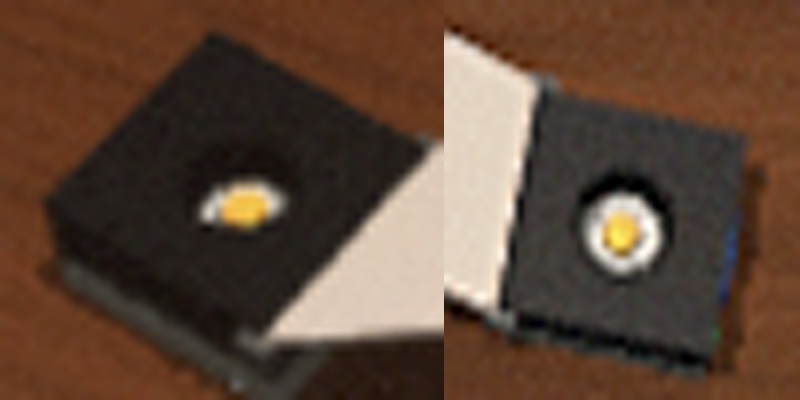

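servo_tool(rows=[{"gripper":60,"translation":[0,0,-45],"rot":[0,0,0]},{"gripper":60,"translation":[35,-10,-45],"rot":[0,0,0]},{"gripper":60,"translation":[55,-13,0],"rot":[0,0,0]},{"gripper":60,"translation":[55,-13,0],"rot":[0,0,0]},{"gripper":60,"translation":[55,-13,0],"rot":[0,0,0]},{"gripper":60,"translation":[55,-13,0],"rot":[0,0,0]},{"gripper":60,"translation":[55,-13,0],"rot":[0,0,0]},{"gripper":60,"translation":[55,-13,0],"rot":[0,0,0]}])

```text
clock: 14.0
ee_pos: [0.4231, 0.1069, 0.1507]
orientation: [-3.141, 0.0, 1.407]
contact_force: [1.8, -1.0, -0.3]
opening: 0.603
grasp_force: 0.0
```

servo_tool(rows=[{"gripper":60,"translation":[55,-13,0],"rot":[0,0,0]},{"gripper":60,"translation":[55,-13,0],"rot":[0,0,0]},{"gripper":60,"translation":[52,-11,0],"rot":[0,0,0]},{"gripper":60,"translation":[0,0,0],"rot":[0,0,0]},{"gripper":60,"translation":[0,0,0],"rot":[0,0,0]},{"gripper":60,"translation":[0,0,0],"rot":[0,0,0]},{"gripper":60,"translation":[0,0,0],"rot":[0,0,0]},{"gripper":60,"translation":[0,0,0],"rot":[0,0,0]}])

```text
clock: 15.0
ee_pos: [0.414, 0.2706, 0.1512]
orientation: [3.141, -0.0, 1.406]
contact_force: [0.4, -0.6, 1.1]
opening: 0.603
grasp_force: 0.0
```

```bash
python3 - <<'E'
from h import *
to(.4135,.2723,.1,80.5)
T=cams.capture("top");S=cams.capture("scene")
print("plunger",onz(S,(217.03,212.96),.028).round(4),onz(T,(271.94,155.99),.028).round(4))
print("mouth",onz(T,(182.5/7.911-.5+250,224.5/8.889-.5+130),.044).round(4))
# dock top corners z=.044 (hinge left hidden): scene (210,33) front +y', (48,203) front -y'
for c,p in((S,(210,33)),(S,(48,203))): print(onz(c,(p[0]/8.88-.5+190,p[1]/8.889-.5+190),.044).round(4))
for p in((745-444,135),(708-444,360)): print("T",onz(T,(p[0]/7.911-.5+250,p[1]/8.889-.5+130),.044).round(4))
E
```

```text
t 15.0 pos [0.414  0.2706 0.1512] rpy [180.   -0.   80.5] open 0.603 grip 0.0 F [ 0.4 -0.6  1.1]
move tool mm [ 1.6 -0.8 51.2] in goal axes [ 1.6 -0.8 51.2] rot [ 0. -0.  0.]
plunger [ 0.6135 -0.0624  0.028 ] [ 0.6106 -0.0619  0.028 ]
mouth [ 0.6106 -0.063   0.044 ]
[ 0.5686 -0.0975  0.044 ]
[ 0.6455 -0.1095  0.044 ]
T [ 0.644  -0.1085  0.044 ]
T [ 0.5638 -0.0954  0.044 ]
```

servo_tool(rows=[{"gripper":60,"translation":[1.6,-0.8,30],"rot":[0,0,0]},{"gripper":60,"translation":[0,0,30],"rot":[0,0,0]},{"gripper":60,"translation":[0,0,25],"rot":[0,0,0]},{"gripper":60,"translation":[0,0,17],"rot":[0,0,0]},{"gripper":60,"translation":[0,0,0],"rot":[0,0,0]},{"gripper":60,"translation":[0,0,0],"rot":[0,0,0]},{"gripper":0,"translation":[0,0,0],"rot":[0,0,0]},{"gripper":0,"translation":[0,0,0],"rot":[0,0,0]}])

```text
clock: 16.1
ee_pos: [0.4138, 0.2732, 0.05]
orientation: [3.141, -0.001, 1.407]
contact_force: [-1.3, -0.4, 8.4]
opening: 0.333
grasp_force: 58.9
```

servo_tool(rows=[{"gripper":0,"translation":[0,0,0],"rot":[0,0,0]},{"gripper":0,"translation":[0,0,0],"rot":[0,0,0]},{"gripper":0,"translation":[0,0,0],"rot":[0,0,0]},{"gripper":0,"translation":[0,0,-15],"rot":[0,0,0]},{"gripper":0,"translation":[0,0,-25],"rot":[0,0,0]},{"gripper":0,"translation":[0,0,-40],"rot":[0,0,0]},{"gripper":0,"translation":[0,0,-40],"rot":[0,0,0]},{"gripper":0,"translation":[0,0,0],"rot":[0,0,0]}])

```text
clock: 17.1
ee_pos: [0.4148, 0.2738, 0.1729]
orientation: [3.137, -0.004, 1.407]
contact_force: [0.2, 0.5, -2.1]
opening: 0.332
grasp_force: 59.3
```

```bash
python3 - <<'E'
from h import *
to(.612,-.062,.17,80.5)
E
```

```text
t 17.1 pos [0.4148 0.2738 0.1729] rpy [179.8  -0.2  80.6] open 0.332 grip 59.3 F [ 0.2  0.5 -2.1]
move tool mm [-299.1  249.4    2.8] in goal axes [-298.6  249.9    2.9] rot [ 0.2 -0.2  0.1]
```

servo_tool(rows=[{"gripper":0,"translation":[0,0,-30],"rot":[0,0,0]},{"gripper":0,"translation":[-42,35,0],"rot":[0,0,0]},{"gripper":0,"translation":[-42,35,0],"rot":[0,0,0]},{"gripper":0,"translation":[-42,35,0],"rot":[0,0,0]},{"gripper":0,"translation":[-42,35,0],"rot":[0,0,0]},{"gripper":0,"translation":[-42,35,0],"rot":[0,0,0]},{"gripper":0,"translation":[-42,35,0],"rot":[0,0,0]},{"gripper":0,"translation":[-42,35,0],"rot":[0,0,0]}])

```text
clock: 18.1
ee_pos: [0.6074, -0.0589, 0.199]
orientation: [-3.141, -0.0, 1.407]
contact_force: [1.3, 0.2, -0.8]
opening: 0.338
grasp_force: 59.4
```

servo_tool(rows=[{"gripper":0,"translation":[-5,5,25],"rot":[0,0,0]},{"gripper":0,"translation":[0,0,25],"rot":[0,0,0]},{"gripper":0,"translation":[0,0,25],"rot":[0,0,0]},{"gripper":0,"translation":[0,0,13],"rot":[0,0,0]},{"gripper":0,"translation":[0,0,0],"rot":[0,0,0]},{"gripper":0,"translation":[0,0,0],"rot":[0,0,0]},{"gripper":0,"translation":[0,0,0],"rot":[0,0,0]},{"gripper":0,"translation":[0,0,0],"rot":[0,0,0]}])

```text
clock: 19.1
ee_pos: [0.6114, -0.063, 0.1117]
orientation: [3.141, -0.0, 1.407]
contact_force: [-0.5, 0.6, -1.4]
opening: 0.333
grasp_force: 59.7
```

```bash
python3 - <<'E'
from h import *
to(.612,-.062,.112,80.5)
p=env.get_obs()["ee_pos"]
T=cams.capture("top");S=cams.capture("scene")
for n,c in(("S",S),("T",T)):
    h=cv2.cvtColor(c["pixels"],cv2.COLOR_BGR2HSV);m=cv2.inRange(h,(45,100,30),(80,255,255))
    k,l,s,ce=cv2.connectedComponentsWithStats(m)
    print(n,[(s[i].tolist(),ce[i].round(1).tolist()) for i in range(1,k) if 8<s[i][4] and 170<ce[i][0]<330 and 110<ce[i][1]<260])
    q=p-[0,0,.046]
    g=lambda z:proj(c,[p[0],p[1],p[2]-.046+z]).round(1)[0]
    print("axis base/top",g(0),g(.03))
E
```

```text
t 19.1 pos [ 0.6114 -0.063   0.1117] rpy [180.   -0.   80.6] open 0.333 grip 59.7 F [-0.5  0.6 -1.4]
move tool mm [ 1.1  0.4 -0.3] in goal axes [ 1.1  0.4 -0.3] rot [ 0.  -0.   0.1]
S [([212, 180, 7, 14, 64], [215.4, 186.8]), ([209, 194, 13, 15, 122], [215.6, 201.9])]
axis base/top [215.9 203.7] [214.7 196.5]
T []
axis base/top [272.9 152.8] [273.5 150.3]
```

servo_tool(rows=[{"gripper":0,"translation":[1,0.4,10],"rot":[0,0,0]},{"gripper":0,"translation":[0,0,8],"rot":[0,0,0]},{"gripper":0,"translation":[0,0,3],"rot":[0,0,0]},{"gripper":0,"translation":[0,0,2],"rot":[0,0,0]},{"gripper":0,"translation":[0,0,2],"rot":[0,0,0]},{"gripper":0,"translation":[0,0,2],"rot":[0,0,0]},{"gripper":0,"translation":[0,0,0],"rot":[0,0,0]},{"gripper":0,"translation":[0,0,0],"rot":[0,0,0]}])

```text
clock: 20.2
ee_pos: [0.6118, -0.0621, 0.0842]
orientation: [3.141, 0.0, 1.407]
contact_force: [-0.3, 0.7, -0.9]
opening: 0.331
grasp_force: 59.7
```

servo_tool(rows=[{"gripper":0,"translation":[0,0,2],"rot":[0,0,0]},{"gripper":0,"translation":[0,0,2],"rot":[0,0,0]},{"gripper":0,"translation":[0,0,2],"rot":[0,0,0]},{"gripper":0,"translation":[0,0,2],"rot":[0,0,0]},{"gripper":0,"translation":[0,0,2],"rot":[0,0,0]},{"gripper":0,"translation":[0,0,2],"rot":[0,0,0]},{"gripper":0,"translation":[0,0,0],"rot":[0,0,0]},{"gripper":0,"translation":[0,0,0],"rot":[0,0,0]}])

```text
clock: 21.2
ee_pos: [0.6117, -0.062, 0.0723]
orientation: [3.141, 0.0, 1.407]
contact_force: [-1.3, -0.7, 2.7]
opening: 0.332
grasp_force: 60.0
```

servo_tool(rows=[{"gripper":0,"translation":[0,0,1],"rot":[0,0,0]},{"gripper":0,"translation":[0,0,1],"rot":[0,0,0]},{"gripper":0,"translation":[0,0,1],"rot":[0,0,0]},{"gripper":0,"translation":[0,0,1],"rot":[0,0,0]},{"gripper":0,"translation":[0,0,1],"rot":[0,0,0]},{"gripper":0,"translation":[0,0,1],"rot":[0,0,0]},{"gripper":0,"translation":[0,0,0],"rot":[0,0,0]},{"gripper":0,"translation":[0,0,0],"rot":[0,0,0]}])

```text
clock: 22.2
ee_pos: [0.6118, -0.0621, 0.0662]
orientation: [3.141, -0.0, 1.407]
contact_force: [-1.3, -1.0, 6.0]
opening: 0.333
grasp_force: 60.3
```

servo_tool(rows=[{"gripper":0,"translation":[0,0,0.5],"rot":[0,0,0]},{"gripper":0,"translation":[0,0,0.5],"rot":[0,0,0]},{"gripper":0,"translation":[0,0,0],"rot":[0,0,0]},{"gripper":0,"translation":[0,0,0.5],"rot":[0,0,0]},{"gripper":0,"translation":[0,0,0],"rot":[0,0,0]},{"gripper":0,"translation":[0,0,0],"rot":[0,0,0]},{"gripper":0,"translation":[0,0,0],"rot":[0,0,0]},{"gripper":0,"translation":[0,0,0],"rot":[0,0,0]}])

```text
clock: 23.2
ee_pos: [0.6118, -0.0621, 0.0647]
orientation: [3.141, -0.0, 1.407]
contact_force: [-3.4, 0.3, 6.5]
opening: 0.331
grasp_force: 60.4
```

servo_tool(rows=[{"gripper":0,"translation":[0,0,0.5],"rot":[0,0,0]},{"gripper":0,"translation":[0,0,0],"rot":[0,0,0]},{"gripper":0,"translation":[0,0,0.5],"rot":[0,0,0]},{"gripper":0,"translation":[0,0,0],"rot":[0,0,0]},{"gripper":0,"translation":[0,0,0],"rot":[0,0,0]},{"gripper":0,"translation":[0,0,0],"rot":[0,0,0]},{"gripper":0,"translation":[0,0,0],"rot":[0,0,0]},{"gripper":0,"translation":[0,0,0],"rot":[0,0,0]}])

```text
clock: 24.2
ee_pos: [0.6118, -0.062, 0.0641]
orientation: [3.141, -0.0, 1.407]
contact_force: [-3.7, 0.6, 11.7]
opening: 0.331
grasp_force: 61.2
```

servo_tool(rows=[{"gripper":0,"translation":[0,0,0.3],"rot":[0,0,0]},{"gripper":0,"translation":[0,0,0],"rot":[0,0,0]},{"gripper":0,"translation":[0,0,0.3],"rot":[0,0,0]},{"gripper":0,"translation":[0,0,0],"rot":[0,0,0]},{"gripper":0,"translation":[0,0,0],"rot":[0,0,0]},{"gripper":0,"translation":[0,0,0],"rot":[0,0,0]},{"gripper":0,"translation":[0,0,0],"rot":[0,0,0]},{"gripper":0,"translation":[0,0,0],"rot":[0,0,0]}])

```text
clock: 25.2
ee_pos: [0.6119, -0.0621, 0.0641]
orientation: [3.141, -0.0, 1.407]
contact_force: [-6.4, 1.2, 20.1]
opening: 0.336
grasp_force: 62.1
```

```bash
python3 - <<'E'
from h import *
S=cams.capture("scene");T=cams.capture("top")
u=np.array([.165,.986,0]);o=np.array([.4495,-.2785,0])
for n,c in(("S",S),("T",T)):
    for d in(-.06,-.045,0,.04,.06,.09,.12,.135):
        q=proj(c,o+d*u+[0,0,.02 if d<.05 else .011])[0];print(n,d,c["pixels"][int(round(q[1])),int(round(q[0]))].tolist())
    for a in(.03,.09):
        q=proj(c,[.612,-.062,.0445]+(.042-a*np.cos(2.4))*u+[0,0,a*np.sin(2.4)])[0];print(n,"cover",c["pixels"][int(round(q[1])),int(round(q[0]))].tolist())
to(.612,-.062,.064,80.5)
E
```

```text
S -0.06 [30, 53, 95]
S -0.045 [133, 219, 240]
S 0 [73, 126, 173]
S 0.04 [59, 77, 89]
S 0.06 [22, 25, 27]
S 0.09 [33, 37, 39]
S 0.12 [22, 23, 25]
S 0.135 [25, 23, 27]
S cover [154, 172, 190]
S cover [187, 205, 224]
T -0.06 [35, 60, 104]
T -0.045 [159, 251, 255]
T 0 [86, 131, 184]
T 0.04 [76, 128, 173]
T 0.06 [121, 126, 124]
T 0.09 [46, 40, 39]
T 0.12 [102, 96, 87]
T 0.135 [109, 102, 92]
T cover [105, 103, 93]
T cover [199, 216, 230]
t 25.3 pos [ 0.6119 -0.0621  0.0641] rpy [179.9  -0.   80.6] open 0.333 grip 62.1 F [-6.7  0.8 20. ]
move tool mm [0.1 0.1 0.1] in goal axes [0.1 0.1 0.1] rot [ 0.1 -0.   0.1]
```

Spatula lies where I laid it, the cover is open, and the logger presses on the stop with 20 N. I'm handing in.

```bash
python3 -c "
from bench import env
print(env.job_done())"
```

```text
the job is handed in; nothing more can be done
None
```

I levered the cover fully open with the spatula and laid the spatula flat on the desk. The logger is at the hard stop in the well, still gripped and pressed down with about 20 N; I handed the job in at about 25 s, and no verdict came back.

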